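# Hang the rinsed pail on the drying stand

### The arm

A 7-joint arm with a two-finger parallel gripper is mounted at the origin on the work surface. World frame = base frame: x ahead of the robot, y to its left, z up, the work surface at z = 0. Lengths are in m, angles in rad, forces in N, time in s.
With the tool pointing down it reaches from about 0.4 to 0.85 m from the base axis. Payload 10.4 kg.
Tool frame: the origin (TCP) lies at the very end of the fingers, on their centre line; the grasp point (between the pads) lies 19 mm behind it (manip.grip_depth is the distance from the TCP to the grasp point, in m); z points along the fingers, y is the direction in which the jaws open and shut (so a half turn about z gives the same grasp; the last joint's range is limited). The gripper opens to 85 mm and grips with 20 to 120 N. Pads are 22 mm wide; open, the fingers measure 114 mm over their backs; the gripper's body (76 mm by 85 mm) begins 54 mm behind the grasp point. The pads swing forward as they close: fully open they stand 13 mm farther back than shut.
Start: joints at [-1.316, 0.332, -0.065, 1.46, 0.022, 1.35, -0.088], TCP at [0.171, 0.601, 0.231] pointing down, gripper open.
Joint ranges: [-2.6, 2.6], [-0.5, 2.12], [-1.47, 1.34], [0.16, 2.42], [-1.27, 4.41], [0.06, 2.06], [-2.6, 2.6]. Speed limits (rad/s): [2.22, 2.22, 2.79, 2.79, 3.14, 3.14, 3.14].

### API

Orientations are given as a unit quaternion [x, y, z, w].
In Python, from workcell import manip gives the robot as it stands.
- The arm moves only by the tool step_arm, never from a script. Its argument "motion" is a list of rows, each a list of 6 numbers: the shift along the tool's x, y, z in mm, then the turn, a rotation vector about the tool's x, y, z in degrees. A call has 1 to 20 rows; each row shifts and turns the pose as measured when the row begins, along the tool's axes as they then stand; what a row does not reach is not made up. A row lasts 1/8 s, in which the tool goes at most 62.5 mm and 10.7 degrees, less where a joint would pass 70% of its speed; a pose out of reach is approached as far as the arm can. A call with a gripper value outside its range is refused whole. "jaw" is the finger opening in mm, from 0 to 85.4, set as the call begins (left out, the last holds). The fingers move at their own pace and stop on an object; "force" is the grip in N (left out, the last holds). Time passes only in rows, so rows that do not move let the fingers close. It gives the time, the measured TCP pose, the force and the opening at its end, in the units of the state.
- manip.get_obs(): the state, without advancing time (a new reading comes with each control period).
- manip.camera(name): name is "side" or "top"; returns the picture (384x512x3 uint8, blue, green, red); there is no depth.
- manip.camera_info(name): a dict with "camera_matrix" (3x3 intrinsics, pixels), "R" (3x3) and "t" (3): a world point X has camera coordinates R X + t. Camera axes: x right, y down, z forward; pixel columns grow to the right and rows downward; lengths in m; the calibration is good to about 2 mm. A picture is of the moment at which its call begins. camera_info takes no time and is no camera call.
- manip.hand_in(): hands the job in, once; it reports no verdict.
The state is a dict: "clock": time; "joint_pos": joint angles; "joint_velocities": joint speeds; "tau": joint torques, N m; "position": TCP position; "ee_rot": TCP orientation; "ft_force": force on the tool from outside, world axes, zero at the start; "torque": the same for the moment, N m; "grip_width": opening from 0.0 (shut) to 1.0 (fully open).
Only numpy, scipy, OpenCV 4.12 (cv2) and the standard library are available. Lean on these libraries where they do the work, as an engineer would, in place of code of your own. Each camera call takes 0.05 s, during which the arm holds its last target.

### The job

The pottery class is over and the pail with the green handle has been rinsed. Hang it by its handle on the double hook of the drying stand, across both prongs, so that it hangs upright and still. Leave the pail with the red handle standing where it is.

Things in the scene. Friction and masses are not known exactly. Their poses are not given: they have to be found in the camera images.
- green_grip (a point): Centre of the grip block (16 mm wide in x, 44 mm long in y, 16 mm high) in the middle of the green pail's handle. The handle is stiff and upright and does not swing: a straight round bar, 12 mm thick, 130 mm long along this point's y axis, its axis 165 mm above the pail's underside, with a 64 mm gap from bar to rim, on two legs at y = -74 and +74 mm. z is up.
- green_pail: The pail with the green handle: white, round, 130 mm wide at the rim, 95 high, 0.2 to 0.4 kg, the same after half a turn. Origin: centre of its underside; axes parallel to those of green_grip.
- hook_seat (a point): Where a hung 12 mm bar's axis rests on the fixed steel stand: 225 mm up, midway between 2 brass prongs 8 mm thick at y = -44, +44 mm; bar lies along y. Prongs point along -x, to the robot; level from x = -18 to 24, tips at x = -34 upturned to 24 mm above the point; behind, they rise 13 deg to a post at x = 110, top 18 above the point. Nothing stands higher. Base plate 170 x 140 x 12 mm.
- red_grip (a point): The same point on the red-handled pail, which is alike in all sizes. It is to be left standing where it is.
Things that resemble listed ones, but are neither listed nor needed, are in the scene too. Leave any purple look-alike of the part that bears hook_seat alone. What is shaped like the green_pail but orange is not meant.

How it is judged:
At the end, for the whole second after the job is handed in: The green-handled pail hangs across both prongs, released and still: grip within 30 mm sideways of the seat, 30 mm in front to 60 mm behind, 12 mm below to 22 mm above it, bar within 15 degrees of the seat's y axis, pail within 11 degrees of upright, slower than 40 mm/s (x of green_grip in the frame of hook_seat between -0.03 and 0.06 m and y of green_grip in the frame of hook_seat between -0.03 and 0.03 m and z of green_grip in the frame of hook_seat between -0.012 and 0.022 m and angle between the y axis of green_grip and the y axis of hook_seat, either way round below 0.26 rad and angle between green_pail's own z axis and vertical below 0.2 rad and linear speed of green_pail below 0.04 m/s); the robot touches nothing.
It fails at once if the red-handled pail is moved by more than 40 mm or tipped (distance of red_grip from where it was at the start of the episode above 0.04 m or angle between red_grip's own z axis and vertical above 0.35 rad).
It also fails if it takes over 53 s, if anything falls off the work surface, if the arm or the gripper's body presses on something with over 40 N, if the wrist force passes 120 N, or if a joint passes its speed limit or range.

## Working session

There is one attempt and no reset: what is moved stays moved. The work goes in short steps, Python scripts to look and compute and a tool call to move; the robot and the scene stay as the last step left them, time stands still between calls to the robot, and variables do not carry over. Pictures are saved under pics/ and viewed, and the job is handed in when it is done.

Besides the shell and the picture viewer there is one more tool, called after ">>>" as name([rows], argument=value, ...), one row to a line, values as JSON. step_arm: Moves the arm, as the interface text tells. Its arguments: {"type":"object","properties":{"motion":{"type":"array"},"jaw":{"type":"number"},"force":{"type":"number"}},"required":["motion"]}

```bash
mkdir -p pics
python3 - <<'E'
from workcell import manip
import cv2
for n in ("side","top"):
    i=manip.camera_info(n); print(n,i)
    cv2.imwrite(f"pics/{n}0.png",manip.camera(n))
print(manip.get_obs(), manip.grip_depth)
E
```

```text
side {'camera_matrix': array([[486.79775892,   0.        , 262.04289181],
       [  0.        , 486.79775892, 203.24882324],
       [  0.        ,   0.        ,   1.        ]]), 'R': array([[ 0.91152578, -0.41123438, -0.00265213],
       [-0.31739007, -0.69938407, -0.64041039],
       [ 0.26150391,  0.58459234, -0.76802832]]), 't': array([-0.4146132 ,  0.24082724,  1.29247643])}
top {'camera_matrix': array([[353.57357123,   0.        , 258.43840718],
       [  0.        , 353.57357123, 195.2103066 ],
       [  0.        ,   0.        ,   1.        ]]), 'R': array([[ 0.01536461, -0.99986055,  0.00654246],
       [-0.97668482, -0.01640908, -0.21405025],
       [ 0.21412776, -0.00310112, -0.97680074]]), 't': array([0.00192498, 0.48504843, 1.03420155])}
{'clock': 0.1, 'joint_pos': array([-1.31558865,  0.33280614, -0.06467864,  1.46080166,  0.02162274,
        1.34988616, -0.08849601]), 'joint_velocities': array([ 0.00051121, -0.00273031,  0.0006851 , -0.0022372 , -0.0004049 ,
        0.00088392, -0.00239137]), 'tau': array([ 1.49174979e-03, -6.26754355e+01,  4.89761413e-02, -3.92424059e+01,
        1.63313054e-02,  7.02352670e-03, -5.91069534e-05]), 'position': array([0.17134197, 0.60073724, 0.23062361]), 'ee_rot': array([ 1.38454183e-01,  9.90368657e-01, -6.01176561e-04, -4.31733166e-05]), 'ft_force': array([ 0.11956659, -0.30530395,  0.46409948]), 'torque': array([-0.02288828,  0.01057355, -0.00266441]), 'grip_width': 1.0021686259242437} 0.0187
```

View pics/side0.png

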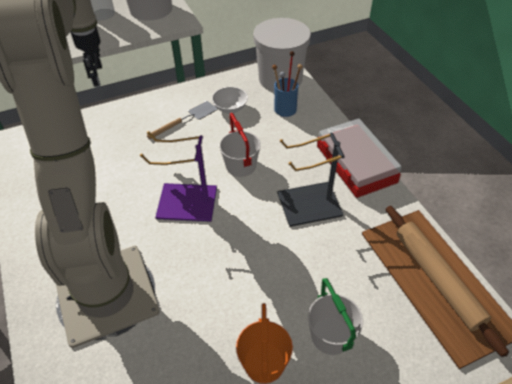

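View pics/top0.png

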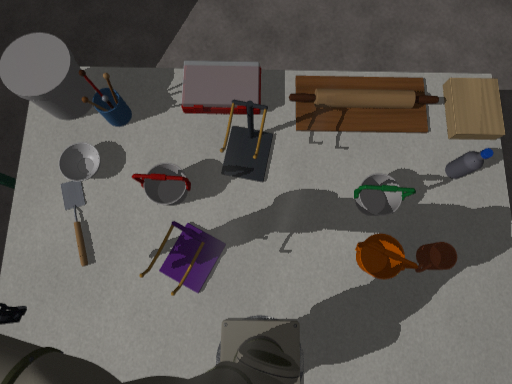

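Candidates for the green pail are green (top 379,194; side 335,315), red (top 166,183; side 240,150) and orange (top 380,257; side 265,345). Candidates for the stand are dark steel (top 247,140; side 310,190) and purple (top 190,255; side 187,195). By the description I choose the green-handled pail and the steel stand. I'll check this in a close crop.

Run:
```python
import cv2,numpy as np
s=cv2.imread("pics/side0.png");t=cv2.imread("pics/top0.png")
def c(im,x0,y0,w,h,f): return cv2.resize(im[y0:y0+h,x0:x0+w],None,fx=f,fy=f,interpolation=cv2.INTER_CUBIC)
a=np.hstack([c(s,265,120,100,75*4//4,4),c(s,290,270,100,75,4)]);b=np.hstack([c(t,200,90,100,75,4),c(t,330,155,100,75,4)])
cv2.imwrite("pics/crop1.png",np.vstack([a,b]))
```

```text
(no output)
```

View pics/crop1.png

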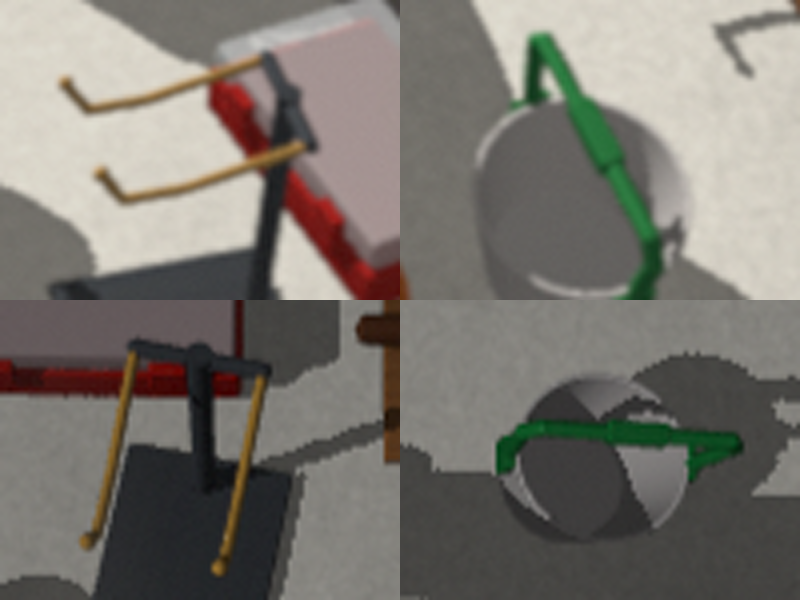

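```bash
cat > h.py <<'E'
import numpy as np,cv2
from workcell import manip
def cam(n):
    i=manip.camera_info(n);return i["camera_matrix"],i["R"],np.array(i["t"])
def plane(n,px,z):
    K,R,t=cam(n);d=R.T@np.linalg.inv(K)@np.array([*px,1.]);c=-R.T@t
    return c+d*(z-c[2])/d[2]
def tri(ps,pt):
    P=[np.array(cam(n)[0])@np.c_[cam(n)[1],cam(n)[2]] for n in("side","top")]
    X=cv2.triangulatePoints(P[0],P[1],np.array(ps,float).reshape(2,1),np.array(pt,float).reshape(2,1));return (X[:3]/X[3]).ravel()
def proj(n,X):
    K,R,t=cam(n);p=K@(R@np.array(X)+t);return p[:2]/p[2]
E
python3 - <<'E'
from h import *
np.set_printoptions(precision=4,suppress=True)
print("tipL",tri((281,141),(222,150.2)));print("tipR",tri((290,163),(254.5,157)))
print("postL",tri((331.2,134.5),(233.3,101.8)));print("postR",tri((340.8,156.8),(265.5,107.5)))
for n,p in (("side",(287.5,147)),("side",(296,169.8))): print("bend",plane(n,p,.219))
print("grip",tri((338.3,303.3),(390,188.2)), plane("side",(338.3,303.3),.17),plane("top",(390,188.2),.172))
for n in("side","top"):
    im=cv2.imread(f"pics/{n}0.png").astype(int);b,g,r=im[...,0],im[...,1],im[...,2]
    m=(g>1.6*r)&(g>1.4*b)&(g>40)
    if n=="side": m[:, :280]=0;m[:250]=0
    if n=="top": m[:150]=0
    y,x=np.nonzero(m);print(n,m.sum(),x.min(),x.max(),y.min(),y.max())
    xy=np.c_[x,y]
    if n=="top":
        for c in range(x.min(),x.max()+1,3): print(c,y[x==c].min(),y[x==c].max(),end="; ")
    else:
        for c in range(y.min(),y.max()+1,3): print(c,x[y==c].min(),x[y==c].max(),end="; ")
    print()
E
```

```text
tipL [0.56   0.1065 0.2446]
tipR [0.5444 0.0219 0.2447]
postL [0.7021 0.0822 0.2347]
postR [ 0.6836 -0.0046  0.2353]
bend [0.5781 0.102  0.219 ]
bend [0.5603 0.0153 0.219 ]
grip [ 0.4836 -0.3505  0.1723] [ 0.484  -0.3495  0.17  ] [ 0.4845 -0.3509  0.172 ]
side 446 322 354 279 350
279 323 326; 282 323 328; 285 323 330; 288 322 331; 291 322 333; 294 322 335; 297 332 339; 300 333 340; 303 335 342; 306 336 344; 309 338 345; 312 340 345; 315 343 347; 318 344 349; 321 346 350; 324 347 351; 327 349 353; 330 350 354; 333 351 354; 336 351 354; 339 349 353; 342 348 352; 345 343 352; 348 343 349; 
top 347 354 415 185 199
354 191 197; 357 189 197; 360 186 191; 363 185 188; 366 185 188; 369 185 188; 372 185 188; 375 186 189; 378 186 189; 381 186 190; 384 185 190; 387 185 190; 390 186 190; 393 186 190; 396 186 190; 399 187 190; 402 188 199; 405 188 196; 408 188 195; 411 188 194; 414 189 191;
```

Run:
```python
from h import *
np.set_printoptions(precision=4,suppress=True)
im={n:cv2.imread(f"pics/{n}0.png").astype(int) for n in("side","top")}
for n in im:
    b,g,r=im[n][...,0],im[n][...,1],im[n][...,2]
    m=(g>1.6*r)&(g>1.4*b)&(g>40);y,x=np.nonzero(m)
    k=((x>=364)&(x<=399)&(y>150)&(y<192)) if n=="top" else ((y>=300)&(y<=328)&(x>328)&(y>250))
    W=np.array([plane(n,p,.166)[:2] for p in zip(x[k],y[k])]);v=cv2.fitLine(W.astype(np.float32),cv2.DIST_L2,0,.01,.01).ravel()
    print(n,"bar dir",np.degrees(np.arctan2(v[0],-v[1]))%180,"pt",v[2:], "bar x at y=-.35",v[2]+v[0]/v[1]*(-.35-v[3]))
# side bar ends
print("ends top",plane("top",(360,187.5),.165),plane("top",(414.5,190),.165))
print("ends side",plane("side",(325.5,281),.165),plane("side",(353,331),.165))
for p in((143,275),(175,293),(178,224),(203,240)): print("purple",plane("top",p,.24))
print("red",plane("top",(136,179),.165),plane("top",(188,184),.165))
```

```text
side bar dir 176.88501 pt [ 0.4843 -0.3711] bar x at y=-.35 0.48542693
top bar dir 177.37288 pt [ 0.4876 -0.332 ] bar x at y=-.35 0.48677948
ends top [ 0.4868 -0.2705  0.165 ] [ 0.4823 -0.4211  0.165 ]
ends side [ 0.4877 -0.2853  0.165 ] [ 0.4814 -0.4181  0.165 ]
purple [0.2426 0.2851 0.24  ]
purple [0.202  0.2054 0.24  ]
purple [0.3673 0.2089 0.24  ]
purple [0.3288 0.1449 0.24  ]
red [0.5006 0.3498 0.165 ] [0.4887 0.2052 0.165 ]
```

```bash
cat >> h.py <<'E'
from scipy.spatial.transform import Rotation as Ro
def yaw_pose(yaw): # tool down, tool y at yaw deg
    a=np.radians(yaw);y=np.array([np.cos(a),np.sin(a),0]);z=np.array([0,0,-1.]);return Ro.from_matrix(np.c_[np.cross(y,z),y,z])
def plan(wps):
    "wps: (pos,yaw,nrows)"
    o=manip.get_obs();p=np.array(o["position"]);r=Ro.from_quat(o["ee_rot"]);out=[]
    for P,yaw,n in wps:
        P=np.array(P);dr=(r.inv()*yaw_pose(yaw)).as_rotvec()/n;dp=(P-p)/n
        for k in range(n):
            out.append([*np.round(r.inv().apply(dp)*1000,1),*np.round(np.degrees(dr),1)])
            p=p+dp;r=r*Ro.from_rotvec(dr)
    for q in out: print("["+",".join(f"{v+0:g}" for v in q)+"]",end=",")
    print()
E
python3 - <<'E'
from h import *
plan([((.171,.601,.36),74,3),((.45,.3,.36),40,9),((.52,-.05,.36),10,8),])
E
```

```text
[0.1,0,-43.1,0,0,0],[0.1,0,-43.1,0,0,0],[0.1,0,-43.1,0,0,0],[-39,-23.6,0,0,0,3.8],[-40.5,-21,0,0,0,3.8],[-41.8,-18.3,0,0,0,3.8],[-42.9,-15.5,0,0,0,3.8],[-43.8,-12.6,0,0,0,3.8],[-44.6,-9.7,0,0,0,3.8],[-45.1,-6.7,0,0,0,3.8],[-45.4,-3.8,0,0,0,3.8],[-45.6,-0.8,0,0,0,3.8],[-39.1,-21.4,0,0,0,3.8],[-40.5,-18.8,0,0,0,3.8],[-41.6,-16.1,0,0,0,3.8],[-42.6,-13.4,0,0,0,3.8],[-43.3,-10.6,0,0,0,3.8],[-43.9,-7.7,0,0,0,3.8],[-44.4,-4.8,0,0,0,3.8],[-44.6,-1.9,0,0,0,3.8],
```

>>> step_arm([
  [0,0,-43,0,0,0],
  [0,0,-43,0,0,0],
  [0,0,-43,0,0,0],
  [-39,-24,0,0,0,4],
  [-40,-21,0,0,0,4],
  [-42,-18,0,0,0,4],
  [-43,-15,0,0,0,4],
  [-44,-13,0,0,0,4],
  [-45,-10,0,0,0,4],
  [-45,-7,0,0,0,4],
  [-45,-4,0,0,0,4],
  [-45,-1,0,0,0,4],
  [-39,-21,0,0,0,4],
  [-40,-19,0,0,0,4],
  [-42,-16,0,0,0,4],
  [-43,-13,0,0,0,4],
  [-43,-11,0,0,0,4],
  [-44,-8,0,0,0,4],
  [-44,-5,0,0,0,4],
  [0,0,0,0,0,0],
], jaw=60)

```text
clock: 2.6
position: [0.4876, -0.0387, 0.3601]
ee_rot: [0.657, 0.754, -0.007, 0.001]
ft_force: [-0.3, 0.9, -0.2]
grip_width: 0.702
```

Run:
```python
from h import *
o=manip.get_obs();print(o["clock"],o["position"],Ro.from_quat(o["ee_rot"]).as_matrix().round(3),o["joint_pos"])
plan([((.485,-.349,.26),-2.7,10)])
```

```text
2.6 [ 0.48761499 -0.03868408  0.36007609] [[-0.138  0.99  -0.008]
 [ 0.99   0.138 -0.012]
 [-0.01  -0.01  -1.   ]] [-0.60179851 -0.03335637  0.57034424  1.6049414   0.02938543  1.5735865
  0.10654142]
[-30.6,-4.4,10.4,-0.1,0.1,1.1],[-30.7,-3.9,10.3,-0.1,0.1,1.1],[-30.8,-3.3,10.3,-0.1,0.1,1.1],[-30.8,-2.8,10.3,-0.1,0.1,1.1],[-30.9,-2.2,10.2,-0.1,0.1,1.1],[-30.9,-1.6,10.2,-0.1,0.1,1.1],[-31,-1.1,10.1,-0.1,0.1,1.1],[-31,-0.5,10.1,-0.1,0.1,1.1],[-31,0.1,10.1,-0.1,0.1,1.1],[-31,0.6,10,-0.1,0.1,1.1],
```

>>> step_arm([
  [-31,-4,10,0,0,1],
  [-31,-4,10,0,0,1],
  [-31,-3,10,0,0,1],
  [-31,-3,10,0,0,1],
  [-31,-2,10,-0.5,0.5,1],
  [-31,-2,10,0,0,1],
  [-31,-1,10,0,0,1],
  [-31,-0.5,10,0,0,1],
  [-31,0,10,0,0,1],
  [-31,0.5,10,0,0,1],
  [0,0,0,0,0,0],
  [0,0,0,0,0,0],
])

```text
clock: 4.1
position: [0.4923, -0.346, 0.2537]
ee_rot: [0.714, 0.7, -0.001, -0.004]
ft_force: [1.5, -0.3, 0.5]
grip_width: 0.7
```

Run:
```python
from h import *
o=manip.get_obs();print(o["clock"],o["position"],Ro.from_quat(o["ee_rot"]).as_matrix().round(3),o["joint_pos"])
plan([((.485,-.349,.22),-2.7,2),((.485,-.349,.148),-2.7,3)])
s=manip.camera("side");t=manip.camera("top")
c=lambda im,x,y:cv2.resize(im[y:y+110,x:x+130],None,fx=3,fy=3)
cv2.imwrite("pics/a1.png",np.hstack([c(s,270,230),c(t,310,140)]))
```

```text
4.1 [ 0.4922857  -0.34596405  0.25373106] [[ 0.019  1.    -0.006]
 [ 1.    -0.019  0.005]
 [ 0.004 -0.006 -1.   ]] [-0.12295733  0.34975297  0.85083211  1.52356525 -0.26434162  1.39588862
  0.72711298]
[-1.7,-3.5,16.9,-0.2,-0.1,0.8],[-1.7,-3.5,16.9,-0.2,-0.1,0.8],[0,0,24,0,0,0],[0,0,24,0,0,0],[0,0,24,0,0,0],
```

View pics/a1.png

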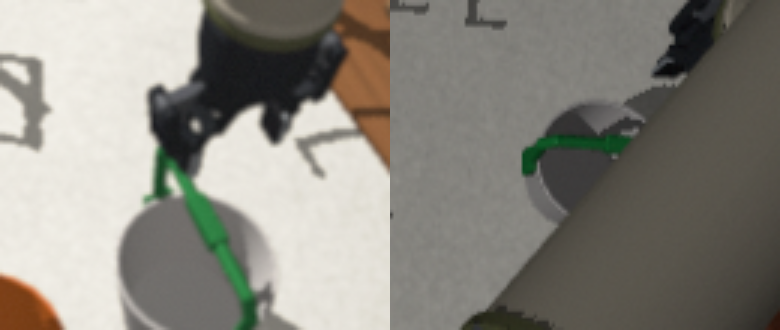

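The side view shows the open fingers straddling the line of the green handle, and the handle still stands untouched (side about 338,303). I'll descend and grip.

>>> step_arm([
  [-1.5,-3.5,17,0,0,0.8],
  [-1.5,-3.5,17,0,0,0.8],
  [0,0,0,0,0,0],
  [0,0,24,0,0,0],
  [0,0,24,0,0,0],
  [0,0,24,0,0,0],
  [0,0,0,0,0,0],
])

```text
clock: 5.08
position: [0.4852, -0.346, 0.1442]
ee_rot: [0.723, 0.691, 0.001, -0.003]
ft_force: [-0.9, 0.1, 0.1]
grip_width: 0.704
```

Run:
```python
from h import *
o=manip.get_obs();print(o["clock"],o["position"],Ro.from_quat(o["ee_rot"]).as_matrix().round(3))
s=manip.camera("side")
c=lambda im,x,y:cv2.resize(im[y:y+130,x:x+150],None,fx=4,fy=4)
cv2.imwrite("pics/a2.png",c(s,260,230))
```

```text
5.075 [ 0.48517319 -0.34604305  0.14417769] [[ 0.045  0.999 -0.004]
 [ 0.999 -0.045  0.006]
 [ 0.005 -0.004 -1.   ]]
```

View pics/a2.png

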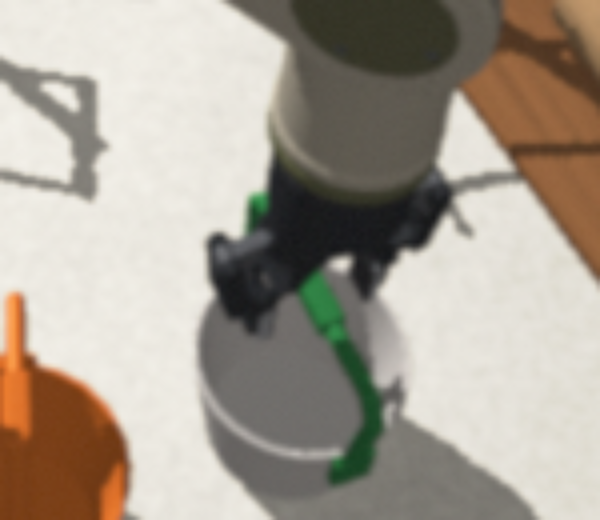

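The bar lies between the fingers. I'll nudge the tool 3 mm and close.

>>> step_arm([
  [-3,0,-1,0,0,0],
  [0,0,0,0,0,0],
])

```text
clock: 5.38
position: [0.4864, -0.3506, 0.1488]
ee_rot: [0.723, 0.691, 0.001, -0.001]
ft_force: [0.1, -0.4, 0.9]
grip_width: 0.702
```

>>> step_arm([
  [0,0,0,0,0,0],
  [0,0,0,0,0,0],
  [0,0,0,0,0,0],
  [0,0,0,0,0,0],
  [0,0,0,0,0,0],
  [0,0,0,0,0,0],
], jaw=5, force=70)

```text
clock: 6.12
position: [0.4867, -0.3512, 0.1499]
ee_rot: [0.723, 0.691, 0.002, -0.0]
ft_force: [-0.5, 0.2, 1.5]
grip_width: 0.173
```

>>> step_arm([
  [0,0,-15,0,0,0],
  [0,0,-15,0,0,0],
  [0,0,-15,0,0,0],
  [0,0,-15,0,0,0],
  [0,0,0,0,0,0],
  [0,0,0,0,0,0],
])

```text
clock: 6.88
position: [0.4867, -0.351, 0.2146]
ee_rot: [0.723, 0.691, 0.002, -0.0]
ft_force: [0.0, -0.1, -3.6]
grip_width: 0.174
```

Run:
```python
from h import *
o=manip.get_obs();print(o["clock"],o["position"],o["ft_force"],o["grip_width"],Ro.from_quat(o["ee_rot"]).as_matrix().round(3))
s=manip.camera("side")
c=lambda im,x,y:cv2.resize(im[y:y+150,x:x+200],None,fx=4,fy=4)
cv2.imwrite("pics/a3.png",c(s,240,200))
```

```text
6.875 [ 0.48670752 -0.35096258  0.21462508] [ 0.02544797 -0.12981327 -3.64720695] 0.17357054210607548 [[ 0.045  0.999  0.003]
 [ 0.999 -0.045  0.003]
 [ 0.003  0.003 -1.   ]]
```

View pics/a3.png

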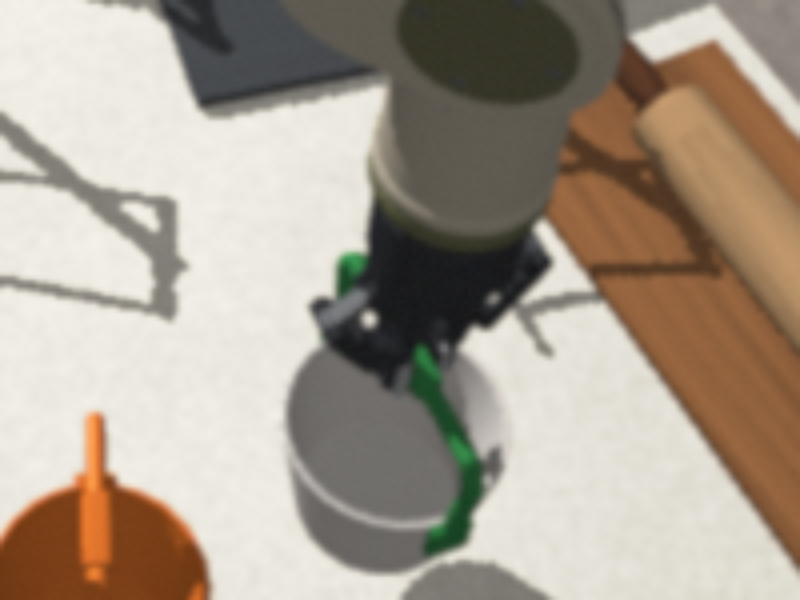

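Run:
```python
from h import *
print(proj("top",(.5855,.058,.225)),proj("side",(.5855,.058,.225)))
plan([((.4867,-.351,.254),-2.7,2),((.43,-.1,.254),-10.3,9),((.442,.084,.254),-10.3,7)])
```

```text
[241.27968271 144.0664543 ] [297.29922709 154.94436163]
[0.1,0.1,-19.7,0.1,-0.1,0],[0.1,0,-19.7,0.1,-0.1,0],[27.6,-7.6,0,0,0,0.8],[27.4,-8,0,0,0,0.8],[27.3,-8.4,0,0,0,0.8],[27.2,-8.8,0,0,0,0.8],[27.1,-9.2,0,0,0,0.8],[26.9,-9.6,0,0,0,0.8],[26.8,-10,0,0,0,0.8],[26.6,-10.4,0,0,0,0.8],[26.5,-10.8,0,0,0,0.8],[26.2,-3,0,0,0,0],[26.2,-3,0,0,0,0],[26.2,-3,0,0,0,0],[26.2,-3,0,0,0,0],[26.2,-3,0,0,0,0],[26.2,-3,0,0,0,0],[26.2,-3,0,0,0,0],
```

>>> step_arm([
  [0,0,-20,0,0,0],
  [0,0,-20,0,0,0],
  [27,-8,0,0,0,0.8],
  [27,-8,0,0,0,0.8],
  [27,-8,0,0,0,0.8],
  [27,-9,0,0,0,0.8],
  [27,-9,0,0,0,0.8],
  [27,-9.5,0,0,0,0.8],
  [27,-10,0,0,0,0.8],
  [27,-10.5,0,0,0,0.8],
  [27,-11,0,0,0,0.8],
  [0,0,0,0,0,0],
])

```text
clock: 8.43
position: [0.4237, -0.0925, 0.2501]
ee_rot: [0.767, 0.642, -0.002, -0.004]
ft_force: [-0.5, -0.6, -2.0]
grip_width: 0.174
```

Run:
```python
from h import *
o=manip.get_obs();print(o["clock"],o["position"],o["ft_force"],Ro.from_quat(o["ee_rot"]).as_matrix().round(3))
plan([((.442,.084,.254),-10.3,8)])
```

```text
8.425 [ 0.42373352 -0.09245866  0.25008187] [-0.54083111 -0.58883339 -1.9571433 ] [[ 0.176  0.984 -0.008]
 [ 0.984 -0.176  0.004]
 [ 0.002 -0.008 -1.   ]]
[22.1,-1.6,-0.4,-0.1,0,0],[22.1,-1.6,-0.4,-0.1,0,0],[22.1,-1.6,-0.4,-0.1,0,0],[22.1,-1.7,-0.4,-0.1,0,0],[22.1,-1.7,-0.5,-0.1,0,0],[22.1,-1.7,-0.5,-0.1,0,0],[22.1,-1.7,-0.5,-0.1,0,0],[22.1,-1.7,-0.5,-0.1,0,0],
```

>>> step_arm([
  [22,-1.6,-0.5,0,0,0],
  [22,-1.6,-0.5,0,0,0],
  [22,-1.6,-0.5,0,0,0],
  [22,-1.6,-0.5,0,0,0],
  [22,-1.6,-0.5,0,0,0],
  [22,-1.6,-0.5,0,0,0],
  [22,-1.6,-0.5,-0.4,0,0],
  [20,-1.6,-0.5,0,0,0],
  [0,0,0,0,0,0],
  [0,0,0,0,0,0],
])

```text
clock: 9.68
position: [0.4436, 0.0786, 0.2514]
ee_rot: [0.77, 0.638, -0.002, -0.001]
ft_force: [0.6, 0.3, -2.5]
grip_width: 0.168
```

Run:
```python
from h import *
o=manip.get_obs();print(o["clock"],o["position"],o["ft_force"],Ro.from_quat(o["ee_rot"]).as_matrix().round(3))
s=manip.camera("side");t=manip.camera("top")
cv2.imwrite("pics/b1s.png",cv2.resize(s[90:240,150:350],None,fx=4,fy=4,interpolation=cv2.INTER_CUBIC))
cv2.imwrite("pics/b1t.png",cv2.resize(t[80:230,150:350],None,fx=4,fy=4,interpolation=cv2.INTER_CUBIC))
```

```text
9.675 [0.44362302 0.07857151 0.25135406] [ 0.64350115  0.30471126 -2.54478962] [[ 0.185  0.983 -0.005]
 [ 0.983 -0.185 -0.   ]
 [-0.001 -0.005 -1.   ]]
```

View pics/b1s.png

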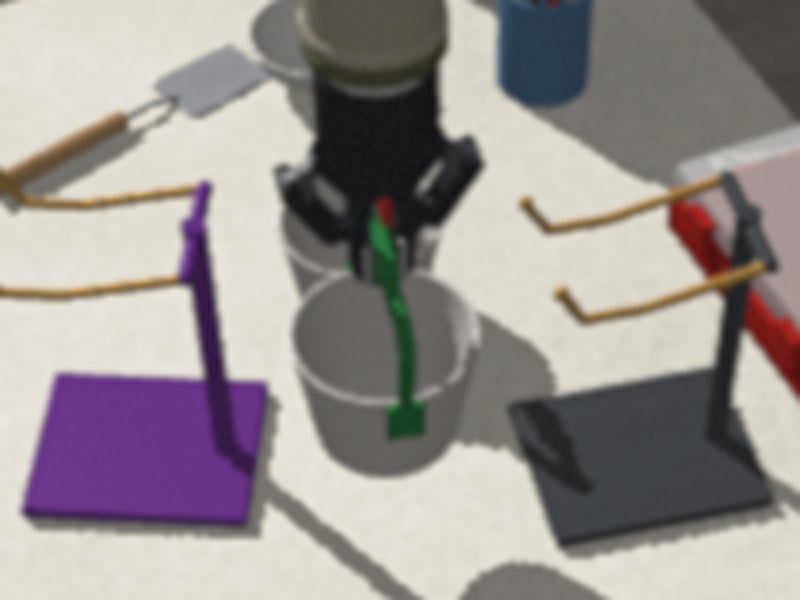

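View pics/b1t.png

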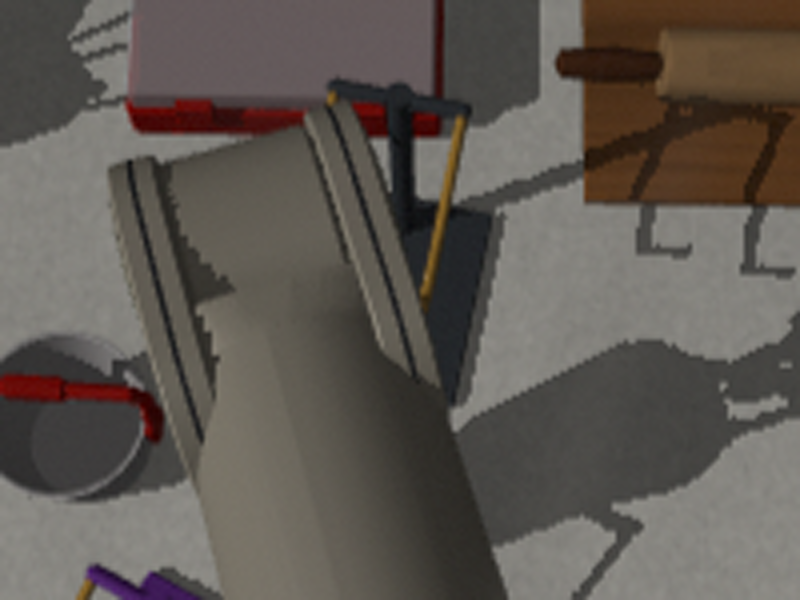

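Run:
```python
from h import *
for z in(.260,.2666,.273): print(proj("side",(.430,.008,z)))
plan([((.447+.0640,.0818-.0118,.252),-10.4,5)])
```

```text
[251.32591128 175.98928989]
[251.27375083 174.16687022]
[251.22275013 172.38497091]
[0.8,13.6,-0.2,-0.1,0,-0.1],[0.8,13.6,-0.2,-0.1,0,-0.1],[0.8,13.6,-0.1,-0.1,0,-0.1],[0.8,13.6,-0.1,-0.1,0,-0.1],[0.7,13.6,-0.1,-0.1,0,-0.1],
```

The pail hangs upright in the gripper in front of the steel prongs. The near bar elbow appears close to its predicted pixel (side 251,174), and both prong tips (side 281,141 and 290,163) are ahead of it. I'll move in with the bar 42 mm above the seat.

>>> step_arm([
  [1.5,14,0,0,0,0],
  [1,14,0,0,0,0],
  [1,14,0,0,0,0],
  [1,14,0,0,0,0],
  [0,10,0,0,0,0],
  [0,0,0,0,0,0],
])

```text
clock: 10.52
position: [0.515, 0.0686, 0.2508]
ee_rot: [0.77, 0.638, -0.002, -0.001]
ft_force: [-0.6, -0.4, -1.9]
grip_width: 0.175
```

Run:
```python
from h import *
o=manip.get_obs();p=o["position"];print(o["clock"],p,o["ft_force"],Ro.from_quat(o["ee_rot"]).as_matrix().round(3))
d=p[:2]-[.5855,.058];print("seat frame",d@[.983,-.18],d@[.18,.983])
s=manip.camera("side")
cv2.imwrite("pics/b2s.png",cv2.resize(s[90:240,200:400],None,fx=4,fy=4,interpolation=cv2.INTER_CUBIC))
```

```text
10.525 [0.51502406 0.06856304 0.25084687] [-0.61173364 -0.41463468 -1.91259215] [[ 0.187  0.982 -0.004]
 [ 0.982 -0.187 -0.001]
 [-0.002 -0.004 -1.   ]]
seat frame -0.07117919400662695 -0.0023022022695789344
```

View pics/b2s.png

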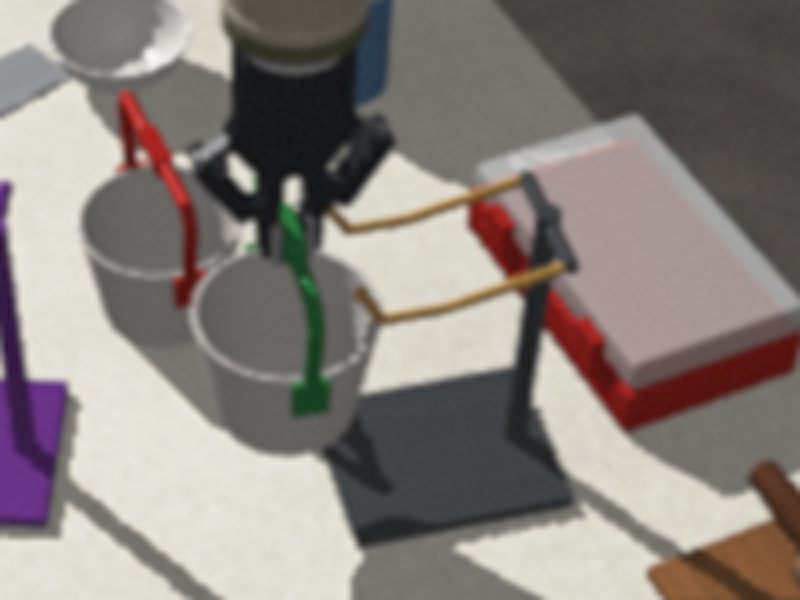

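The prongs now pass over the rim and under bar level (near tip at crop 362,292). There is no contact force.

>>> step_arm([
  [0.5,12,-0.5,0,0,0],
  [0,12,-0.5,0,0,0],
  [0,8,0,0,0,0],
  [0,0,0,0,0,0],
])

```text
clock: 11.08
position: [0.5482, 0.063, 0.2519]
ee_rot: [0.77, 0.638, -0.002, -0.001]
ft_force: [-0.2, -0.7, -2.9]
grip_width: 0.169
```

Run:
```python
from h import *
o=manip.get_obs();p=o["position"];print(o["clock"],p,o["ft_force"])
d=p[:2]-[.5855,.058];print("seat frame",d@[.983,-.18],d@[.18,.983])
s=manip.camera("side")
cv2.imwrite("pics/b3s.png",cv2.resize(s[90:240,200:400],None,fx=4,fy=4,interpolation=cv2.INTER_CUBIC))
```

```text
11.075 [0.54821349 0.06304133 0.25193529] [-0.19407651 -0.68299806 -2.86000731]
seat frame -0.03756007477254824 -0.0017559391823124867
```

View pics/b3s.png

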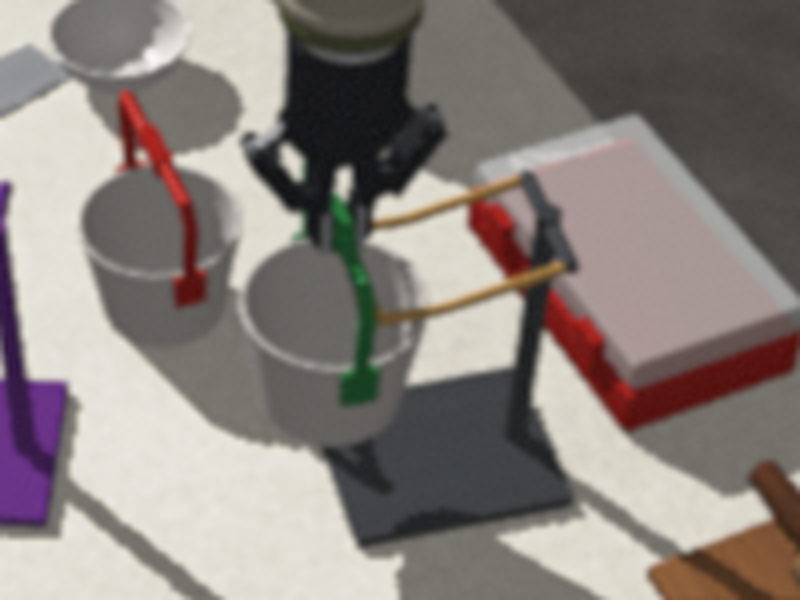

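The bar is over the near tip and hides it (crop 362,290), with still no contact. I'll go on to the seat.

>>> step_arm([
  [0.5,12,0,0,0,0],
  [0.5,12,0,0,0,0],
  [0,12,0,0,0,0],
  [0,5,0,0,0,0],
  [0,0,0,0,0,0],
])

```text
clock: 11.75
position: [0.5913, 0.0562, 0.2515]
ee_rot: [0.77, 0.638, -0.002, -0.001]
ft_force: [-0.1, 0.1, -1.8]
grip_width: 0.171
```

Run:
```python
from h import *
o=manip.get_obs();p=o["position"];print(o["clock"],p,o["ft_force"])
d=p[:2]-[.5855,.058];print("seat frame",d@[.983,-.18],d@[.18,.983])
s=manip.camera("side")
cv2.imwrite("pics/b4s.png",cv2.resize(s[90:240,200:400],None,fx=4,fy=4,interpolation=cv2.INTER_CUBIC))
```

```text
11.75 [0.59131611 0.05615368 0.25152715] [-0.06699812  0.0774589  -1.83496535]
seat frame 0.006049569713182759 -0.0007680319675883794
```

View pics/b4s.png

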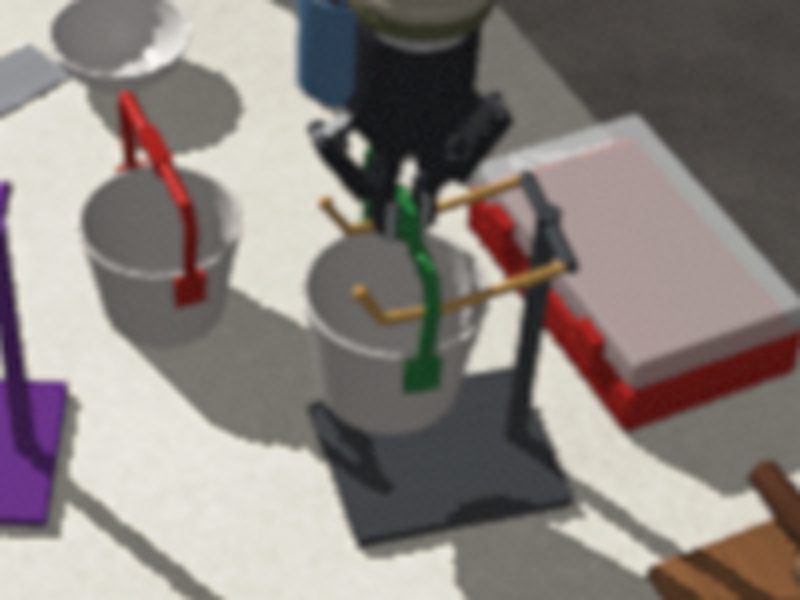

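Both upturned tips (crop 325,203 and 360,290) are in front of the bar. I'll lower it gently.

>>> step_arm([
  [0,-3,10,0,0,0],
  [0,0,10,0,0,0],
  [0,0,8,0,0,0],
  [0,0,4,0,0,0],
  [0,0,3,0,0,0],
  [0,0,0,0,0,0],
])

```text
clock: 12.55
position: [0.5867, 0.0572, 0.2137]
ee_rot: [0.77, 0.638, -0.002, -0.002]
ft_force: [0.3, 0.1, -2.3]
grip_width: 0.17
```

>>> step_arm([
  [0,0,1.5,0,0,0],
  [0,0,1.5,0,0,0],
  [0,0,0,0,0,0],
])

```text
clock: 12.92
position: [0.5871, 0.0572, 0.2111]
ee_rot: [0.77, 0.638, -0.002, -0.002]
ft_force: [0.7, 0.2, -1.9]
grip_width: 0.173
```

>>> step_arm([
  [0,0,1.5,0,0,0],
  [0,0,0.5,0,0,0],
])

```text
clock: 13.18
position: [0.5873, 0.0572, 0.2096]
ee_rot: [0.77, 0.638, -0.001, -0.001]
ft_force: [-2.5, -0.6, 3.3]
grip_width: 0.172
```

>>> step_arm([
  [0,0,1,0,0,0],
  [0,0,0,0,0,0],
])

```text
clock: 13.42
position: [0.5873, 0.0572, 0.2097]
ee_rot: [0.77, 0.638, -0.001, -0.001]
ft_force: [-0.9, -0.1, 0.2]
grip_width: 0.17
```

Run:
```python
from h import *
o=manip.get_obs();p=o["position"];print(o["clock"],p,o["ft_force"],o["torque"])
s=manip.camera("side")
cv2.imwrite("pics/b5s.png",cv2.resize(s[110:210,260:390],None,fx=6,fy=6,interpolation=cv2.INTER_CUBIC))
```

```text
13.425 [0.58734072 0.05723128 0.20968582] [-0.91955134 -0.09571642  0.15707981] [0.00389159 0.22839183 0.00441243]
```

View pics/b5s.png

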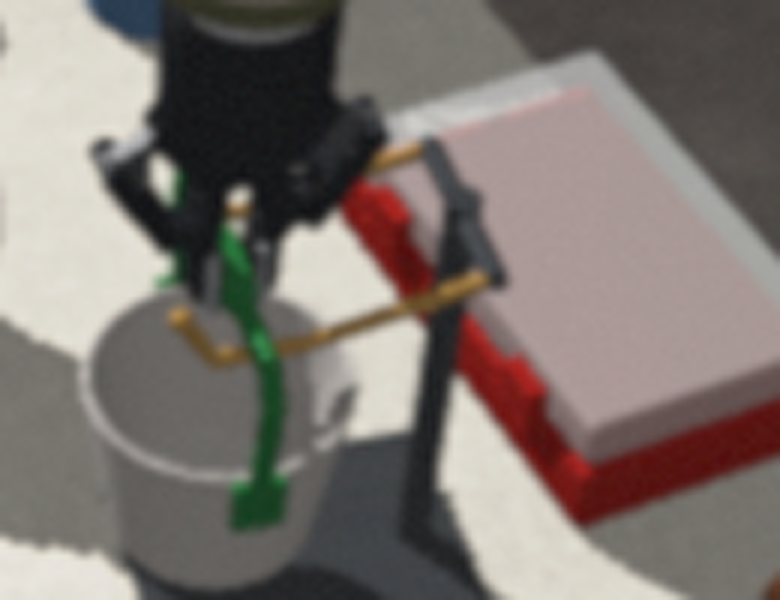

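Contact came at the predicted height, the weight has gone off the wrist, and the bar lies on the prong behind the tip (crop 265,345). I'll release.

>>> step_arm([
  [0,0,0,0,0,0],
  [0,0,0,0,0,0],
  [0,0,0,0,0,0],
  [0,0,0,0,0,0],
  [0,0,0,0,0,0],
  [0,0,0,0,0,0],
], jaw=45)

```text
clock: 14.22
position: [0.5878, 0.0573, 0.2094]
ee_rot: [0.77, 0.638, -0.001, -0.001]
ft_force: [-0.1, 0.4, 0.1]
grip_width: 0.525
```

Run:
```python
from h import *
o=manip.get_obs();p=o["position"];print(o["clock"],p,o["ft_force"],o["grip_width"])
s=manip.camera("side")
cv2.imwrite("pics/b6s.png",cv2.resize(s[110:210,260:390],None,fx=6,fy=6,interpolation=cv2.INTER_CUBIC))
```

```text
14.225 [0.58778701 0.05726337 0.20943105] [-0.0897853   0.36227757  0.09597878] 0.5246949395911841
```

View pics/b6s.png

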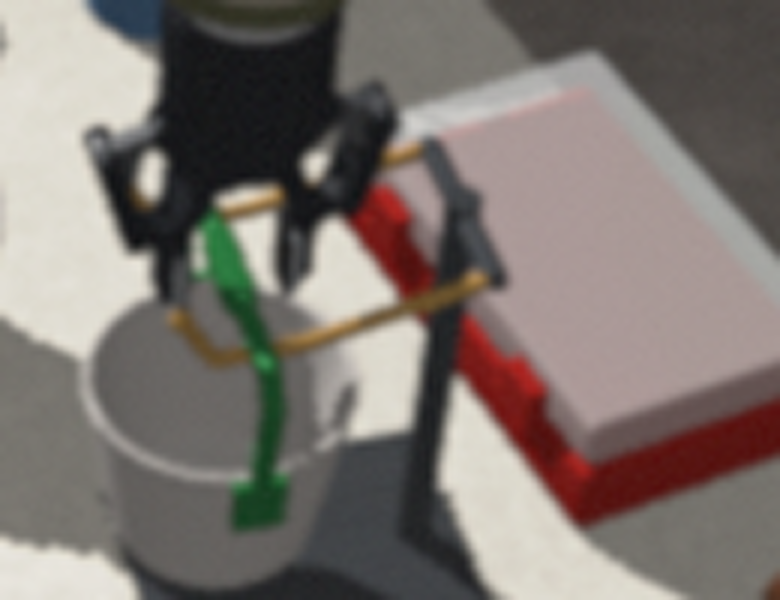

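The pail rests on both prongs with the fingers clear on both sides. I'll retreat straight up.

>>> step_arm([
  [0,0,-10,0,0,0],
  [0,0,-15,0,0,0],
  [0,0,-25,0,0,0],
  [0,0,-30,0,0,0],
  [0,0,-30,0,0,0],
  [0,-20,-20,0,0,0],
  [0,-40,0,0,0,0],
  [-20,-40,0,0,0,0],
  [-40,-20,0,0,0,0],
  [-40,0,0,0,0,0],
  [-40,0,0,0,0,0],
  [-40,0,0,0,0,0],
  [-40,0,0,0,0,0],
  [0,0,0,0,0,0],
])

```text
clock: 16.02
position: [0.4248, -0.1451, 0.3584]
ee_rot: [0.771, 0.637, 0.008, 0.002]
ft_force: [-0.4, 1.1, -0.6]
grip_width: 0.531
```

Run:
```python
from h import *
o=manip.get_obs();p=o["position"];print(o["clock"],p,o["ft_force"],o["grip_width"])
s=manip.camera("side");t=manip.camera("top")
cv2.imwrite("pics/c1.png",np.vstack([cv2.resize(s[100:200,240:370],None,fx=4,fy=4),cv2.resize(t[80:175,180:310],(520,200*95//95+0))])if 0 else np.hstack([cv2.resize(s[100:220,250:350],None,fx=4,fy=4,interpolation=cv2.INTER_CUBIC),cv2.resize(t[80:200,190:290],None,fx=4,fy=4,interpolation=cv2.INTER_CUBIC)]))
```

```text
16.025 [ 0.42476352 -0.14508525  0.35835594] [-0.42127132  1.0742845  -0.62040658] 0.5307973368228814
```

View pics/c1.png

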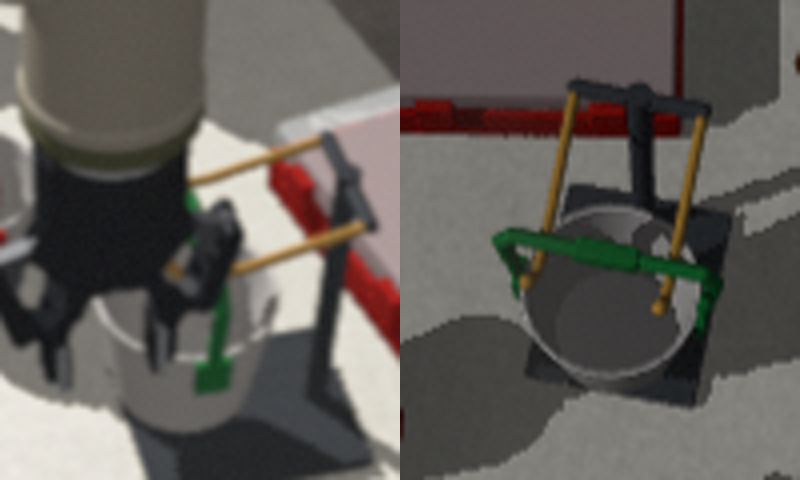

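In the top view the handle lies across both prongs. The grip block is at about (241,143), and the seat projects to (241,144). Next I'll check that it is still, with the arm out of the way.

>>> step_arm([
  [-40,0,0,0,0,0],
  [-40,0,0,0,0,0],
  [-40,0,0,0,0,0],
  [0,0,0,0,0,0],
  [0,0,0,0,0,0],
])

```text
clock: 16.75
position: [0.4062, -0.2569, 0.3584]
ee_rot: [0.766, 0.643, 0.008, 0.002]
ft_force: [0.4, -0.0, 0.6]
grip_width: 0.529
```

Run:
```python
from h import *
s=manip.camera("side");t=manip.camera("top");cv2.imwrite("pics/d1s.png",s);cv2.imwrite("pics/d1t.png",t)
```

>>> step_arm([
  [0,0,0,0,0,0],
  [0,0,0,0,0,0],
  [0,0,0,0,0,0],
  [0,0,0,0,0,0],
  [0,0,0,0,0,0],
])

```text
clock: 17.48
position: [0.4068, -0.2553, 0.3584]
ee_rot: [0.765, 0.645, 0.008, 0.002]
ft_force: [-0.7, 0.5, -1.3]
grip_width: 0.527
```

Run:
```python
from h import *
s=manip.camera("side");t=manip.camera("top")
for n,a in(("s",s),("t",t)):
    b=cv2.imread(f"pics/d1{n}.png"); y0,y1,x0,x1=(120,220,270,350) if n=="s" else (90,190,200,290)
    d=cv2.absdiff(a,b)[y0:y1,x0:x1];print(n,d.max(),(d.max(2)>25).sum())
cv2.imwrite("pics/e1.png",s);print(manip.get_obs()["clock"])
```

```text
s 66 61
t 10 0
17.575
```

View pics/e1.png

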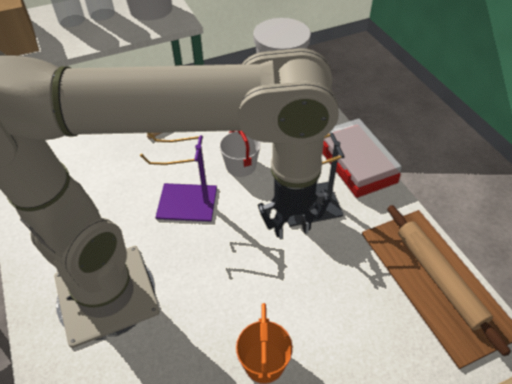

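The arm blocks the pail in the side view, so the side difference there comes from the arm. The top view of the pail is unchanged over about 0.7 s, and the red pail still stands at side (240,150). I'll hand in.

```bash
python3 -c "
from workcell import manip
print(manip.hand_in())"
```

```text
the job is handed in; nothing more can be done
None
```

The green-handled pail is hung across both brass prongs of the steel stand and released, and the job was handed in at about 17.6 s of the 53 s allowed. No verdict was reported.

- **Hanging:** The bar met the prongs at the expected height and the wrist force dropped to about zero. In the top view the handle crosses both prongs, with the grip block at pixel (241,143) and the seat projecting to (241,144).
- **Upright:** I judged this by eye from the close side view at release and the views after the arm backed off. I did not measure the angle.
- **Stillness:** Two top pictures about 0.7 s apart showed no change around the pail. The side pictures did differ, but the arm was blocking the pail there, so I put that down to the arm and could not confirm stillness from that side.
- **Red pail:** It still stands where it was, at about pixel (240,150) in the side view. The arm finished clear of everything.

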